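# Prove a spring-closing gas shut-off valve: cock it, then trip it

## Task

Function-test the spring-closing gas valve on its test stand: swing the yellow lever round against its spring until the latch catches, easing it up to its rubber stop and never forcing it, then let go so that it stays cocked by itself. Then, with the lever's way clear, press down the red trip pad, no harder than it needs, so that the lever snaps shut on its own, and take the hand away. Leave the wrench, the tin, the spray bottle and the brass elbow as they are.

Things in the scene. Friction and masses are not known exactly. Their poses are not given: they have to be found in the camera images.
- stand: grey base plate 155 x 350 mm, 8 mm thick, fixed; origin on the table under the valve stem. x: across the pipe, towards the latch's trip pad; y: along the yellow pipe (27 mm thick, axis 52 mm above the table), z up. The gauge stands 158 mm along +y, top 145 mm above the table; the blue latch unit is on the -y side.
- stem (a point): on the vertical turning axis of the lever, at the lever's mid-height (120 mm above the table); axes as the stand's. Spring and nut on this axis reach 137 mm above the table. Pressing the trip pad straight down 5 to 9 mm with about 6 to 15 N (its full travel is twice that) frees the cocked lever, which flies back to 0, away from the pad, in under 1 s.
- lever (a joint): lever angle, rad, counter-clockwise from above. 0: shut, along the stand's -x; about 1.57: cocked, along its -y. A spring always drives it to 0: at the middle of the grip it takes about 7 N at 0, 13 N at 1.57, and up to 4 N more while the catch block lifts the sear. Short of the catch it swings back. Once caught it rests at an angle between 1.38 and 1.74, unknown beforehand.
- grip (a point): middle of the yellow grip sleeve, 135 mm from the stem axis; turns with the lever, its -x points outward along the lever. Sleeve 66 mm long (103 to 169 mm from the axis), 26 mm wide, 15 mm thick, mid-height 120 mm above the table; free below it down to the base plate, table or pipe (pipe top 66 mm above the table).
- catch_block (a point): top middle of the dark catch block on the lever (a flat steel bar 22 mm wide), 85 mm from the stem axis, 133 mm above the table. Cocked, its rear side leans on the sear's nose. The latch unit is clamped in a slot, up to 14 mm either way along the stand's x; 0.02 to 0.04 rad past the catch the block meets a stiff rubber stop on the latch.
- trip_mid (a point): fixed on the stand: middle of the top of the red trip pad (50 x 36 mm, 137 mm above the table) with the latch mid-slot; the real pad lies up to 14 mm to either side along the stand's x. The pad is the tail of a rocking sear with a light return spring, pivot 45 mm towards the stand's -x; its nose reaches over the cocked lever (top 149 mm above the table).
- wrench: bystander: steel wrench about 190 mm long, lying on the table; origin on its underside.
- tin: bystander: tin of thread paste, 66 mm across, 75 mm high, standing; origin at the centre of its underside.
- spray: bystander: leak-test spray bottle, 54 mm across, 165 mm high, standing; origin at the centre of its underside.
- elbow: bystander: brass pipe elbow, about 60 x 60 mm, 42 mm high, lying; origin on its underside.

How it is judged:
By the outcome, as a careful person would: the job done as asked, in the order asked, and still so for the second after the job is handed in, with the robot touching nothing.
It also fails if it takes over 72 s, if anything falls off the work surface, if the arm or the gripper's body presses on something with over 40 N, if the wrist force passes 120 N, or if a joint passes its speed limit or range.

## Robot

A 6-joint arm with a two-finger parallel gripper is mounted at the origin on the work surface. World frame = base frame: x ahead of the robot, y to its left, z up, the work surface at z = 0. Lengths are in m, angles in rad, forces in N, time in s.
With the tool pointing down it reaches from about 0.25 to 0.775 m from the base axis. Payload 4 kg.
Tool frame: the origin (TCP) lies midway between the tips of the shut fingers; the grasp point (between the pads) lies 19 mm behind it; z points along the fingers, x is the direction in which the jaws open and shut, and the axes are right-handed (so a half turn about z gives the same grasp; the last joint's range is limited). The gripper opens to 94 mm and grips with 3 to 60 N. Pads are 16 mm wide; open, the fingers measure 119 mm over their backs; the gripper's body (75 mm by 177 mm) begins 78 mm behind the grasp point.
Start: joints at [-0.103, 0.087, 1.371, -0, 1.684, -0.103], TCP at [0.55, -0, 0.206] pointing down, gripper open.
Joint ranges: [-3.1, 3.1], [-0.76, 2.03], [0.27, 2.55], [-1.08, 4.22], [0.17, 2.65], [-2.57, 2.57]. Speed limits (rad/s): [2.79, 2.79, 3.14, 3.14, 3.14, 3.14].

## Interface

Orientations are given as [roll, pitch, yaw] about the fixed x, y, z axes, in that order (R = Rz(yaw) Ry(pitch) Rx(roll)).
In Python, from bench import robot, eyes, close_job gives the robot as it stands.
- The arm moves only by the shell command python3 -m jog 'ROWS'. ROWS is JSON, a list of rows, each a list of 3 entries, a list of its own where there are three numbers: the turn, a rotation vector about the tool's x, y, z in degrees, then the shift along the tool's x, y, z in mm, then the closure, from -1 (fully open) to 1 (shut). In form: [[[wx, wy, wz], [x, y, z], claw], ...]. A call has 1 to 5 rows; each row is the pose to reach, as a shift and turn from the pose commanded when the call began, along the tool's axes at that moment; what a row does not reach only later rows make up. A row lasts 1/10 s, in which the tool goes at most 50 mm and 8.59 degrees, less where a joint would pass 70% of its speed; a pose out of reach is approached as far as the arm can. A call with a gripper value outside its range is refused whole. The fingers move at their own pace and stop on an object; the grip force is fixed at half the most. Time passes only in rows, so rows that repeat a pose let the fingers close. It gives the time, the measured TCP pose, the force and the opening at its end, in the units of the state.
- robot.get_obs(): the state, without advancing time (a new reading comes with each control period).
- eyes.snapshot(name): name is "scene" or "side" or "wrist"; returns (picture, depth): 480x640x3 uint8, red, green, blue; 480x640 float32, m along the optical axis (not along the pixel's ray), 0 where there is no reading.
- eyes.camera_params(name): a dict with "mtx" (3x3 intrinsics, pixels), "world_to_cam" (4x4, takes a point from world to camera coordinates). Camera axes: x right, y up, looking along -z (the intrinsics and any distortion apply to the point x, -y, -z); pixel columns grow to the right and rows downward; lengths in m; the calibration is good to about 2 mm. The wrist camera is an equidistant fisheye: a pixel r from the principal point sees the ray r / f radians off the axis. A picture is of the moment at which its call begins: read the wrist's pose just before it. camera_params takes no time and is no camera call; for the wrist camera it gives the pose at the moment of the call.
- close_job(): hands the job in, once; it reports no verdict.
The state is a dict: "time": time; "joint_positions": joint angles; "qvel": joint speeds; "joint_torque": joint torques, N m; "tool_pos": TCP position; "ee_rot": TCP orientation; "wrist_force": force on the tool from outside, world axes, zero at the start; "wrist_torque": the same for the moment, N m; "width": finger opening in m.
Only numpy, scipy, OpenCV 4.12 (cv2) and the standard library are available. Lean on these libraries where they do the work, as an engineer would, in place of code of your own. Each camera call takes 0.05 s, during which the arm holds its last target. There are 200 camera calls.

## Working session

There is one attempt and no reset: what is moved stays moved. The work goes in short steps, Python scripts to look and compute and a shell command to move; the robot and the scene stay as the last step left them, time stands still between calls to the robot, and variables do not carry over. Pictures are saved under pics/ and viewed, about 8 in all and at most 12, crops included, and the job is handed in when it is done.

```bash
ls; mkdir -p pics
python3 - <<'E'
from bench import robot, eyes
import cv2,numpy as np
o=robot.get_obs(); print(o)
for n in ("scene","side"):
    p,d=eyes.snapshot(n); cv2.imwrite(f"pics/{n}0.png",p[:,:,::-1]); np.save(f"pics/{n}0.npy",d)
    c=eyes.camera_params(n); np.savez(f"pics/{n}_cam.npz",**{k:c[k] for k in("mtx","world_to_cam")}); print(n,c)
E
```

```text
pics
{'time': 0.0, 'joint_positions': array([-1.03118651e-01,  8.79413349e-02,  1.37223264e+00, -1.40561280e-05,
        1.68358500e+00, -1.03097288e-01]), 'qvel': array([-1.12583648e-03,  1.57374849e-04,  1.70528539e-04, -1.59315897e-03,
        8.22733294e-05,  8.54057835e-04]), 'joint_torque': array([ 1.28542815e-03, -3.40182602e+01, -3.02423716e+01,  7.18220207e-02,
        3.29729996e-02, -1.13141955e-04]), 'tool_pos': array([5.49459633e-01, 3.61197728e-05, 2.04322605e-01]), 'ee_rot': array([-3.14138360e+00,  2.15625820e-03, -2.27038334e-05]), 'wrist_force': array([-0.61107359, -0.13751808,  0.43187189]), 'wrist_torque': array([-0.04147889, -0.00757534,  0.05219372]), 'width': 0.09418844014991366}
scene {'mtx': array([[478.17348848,   0.        , 320.99735991],
       [  0.        , 478.17348848, 242.11218285],
       [  0.        ,   0.        ,   1.        ]]), 'world_to_cam': array([[-0.87749081,  0.47955134, -0.00635527,  0.44381949],
       [-0.35544057, -0.64138023,  0.67992162,  0.16271308],
       [ 0.32198118,  0.59888389,  0.73325726, -1.11252496],
       [ 0.        ,  0.        ,  0.        ,  1.        ]])}
side {'mtx': array([[470.48602759,   0.        , 313.52471196],
       [  0.        , 470.48602759, 239.5235104 ],
       [  0.        ,   0.        ,   1.        ]]), 'world_to_cam': array([[-0.92343788, -0.38304669, -0.02318852,  0.52018909],
       [ 0.2000911 , -0.53217466,  0.8226504 , -0.17079188],
       [-0.32745386,  0.75502673,  0.56807448, -0.84922296],
       [ 0.        ,  0.        ,  0.        ,  1.        ]])}
```

View pics/scene0.png

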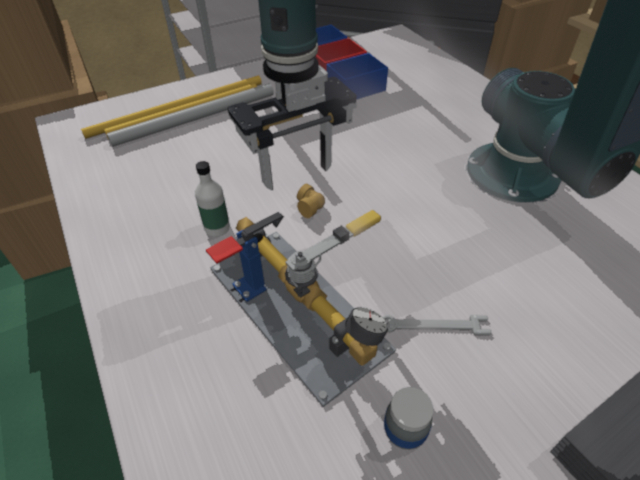

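View pics/side0.png

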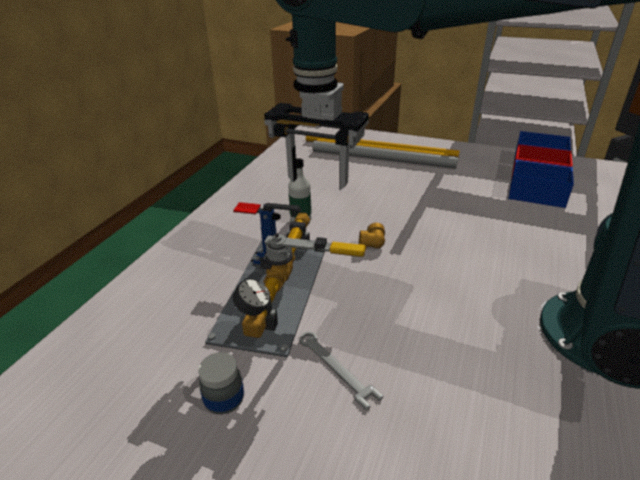

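The scene view shows the stand with the gauge at px (368,325), the stem at (300,262), the grip at (365,222), the red pad at (225,250), the spray bottle at (210,200) and the elbow at (311,200). The side view agrees. Next I'll turn these into positions.

```bash
cat > h.py <<'E'
import numpy as np,cv2
def cloud(d,c):
    v,u=np.mgrid[:480,:640]; K=c["mtx"]
    P=np.stack([(u-K[0,2])/K[0,0]*d,-(v-K[1,2])/K[1,1]*d,-d],-1)
    W=np.linalg.inv(c["world_to_cam"]); Q=P@W[:3,:3].T+W[:3,3]; Q[d==0]=np.nan; return Q
E
python3 - <<'E'
from h import *
np.set_printoptions(precision=4,suppress=True)
for n in("scene","side"):
    p=cv2.imread(f"pics/{n}0.png"); d=np.load(f"pics/{n}0.npy"); Q=cloud(d,np.load(f"pics/{n}_cam.npz"))
    H=cv2.cvtColor(p,cv2.COLOR_BGR2HSV); h,s,v=H[...,0],H[...,1],H[...,2]
    z=Q[...,2]; box=(Q[...,0]>.3)&(Q[...,0]<.9)&(abs(Q[...,1])<.6)
    M={"red":((h<6)|(h>174))&(s>150)&box&(z>.12)&(z<.15),
     "grip":(h>18)&(h<32)&(s>120)&box&(z>.105)&(z<.14),
     "lever":box&(z>.115)&(z<.128)&(s<60),
     "pipe":(h>10)&(h<32)&(s>120)&box&(z>.03)&(z<.08),
     "base":box&(z>.005)&(z<.011)&(s<60)&(v<150),
     "z>.128":box&(z>.128)&(z<.15)&~((s>150)),
     "tall":box&(z>.15)&(z<.175)}
    for k,m in M.items():
        m=m.astype(np.uint8); N,L,S,C=cv2.connectedComponentsWithStats(m)
        for i in np.argsort(-S[1:,4])[:3]+1:
            if S[i,4]<25: continue
            q=Q[L==i]; mu=np.median(q,0); r=cv2.minAreaRect((q[:,:2]*1000).astype(np.float32))
            print(n,k,S[i,4],C[i].round(),mu,"rect",np.round(r[0],1),np.round(r[1],1),round(r[2],1))
E
```

```text
scene red 483 [224. 249.] [0.6988 0.0293 0.1366] rect [696.2  27.6] [52.8 36.7] 10.9
scene grip 196 [370. 218.] [0.4484 0.0752 0.1273] rect [449.9  72.9] [37.4 21.9] 5.9
scene lever 813 [316. 251.] [0.5666 0.0932 0.1229] rect [547.5  88.4] [146.3  36.8] 10.1
scene lever 583 [369. 326.] [0.5621 0.2593 0.1227] rect [569.2 252.5] [56.6 58.8] 14.1
scene lever 148 [206. 187.] [ 0.669  -0.1505  0.1199] rect [ 667.2 -153.6] [24.8 35. ] 82.1
scene pipe 1379 [301. 286.] [0.6011 0.1273 0.0635] rect [603.2  80.3] [ 46.7 246.8] 8.4
scene pipe 475 [359. 350.] [0.5808 0.2587 0.0646] rect [579.7 248.6] [27.8 54. ] 29.5
scene pipe 305 [307. 198.] [ 0.4753 -0.1116  0.0364] rect [ 476. -116.] [69.6 38.2] 85.3
scene base 7741 [298. 333.] [0.6358 0.1575 0.0079] rect [612.3  99.2] [154.3 350.4] 9.7
scene base 874 [438. 324.] [0.4114 0.2541 0.0075] rect [416.4 248.5] [ 37.3 180.7] 58.6
scene base 551 [334. 297.] [0.5429 0.1189 0.0079] rect [544.7 108.5] [ 27.  108.6] 9.2
scene z>.128 555 [361. 325.] [0.5802 0.2571 0.133 ] rect [578.8 252.6] [33.6 55.3] 1.3
scene z>.128 525 [258. 228.] [0.6376 0.0172 0.146
[... 896 characters left out ...]
2.7 62. ] 16.8
side base 4385 [271. 309.] [0.5736 0.1792 0.0093] rect [607.5 118.5] [155.7 314.4] 9.6
side base 836 [337. 368.] [0.4202 0.2503 0.0083] rect [420.9 249.1] [ 36. 190.] 61.0
side base 59 [256. 251.] [0.7008 0.0027 0.0094] rect [701.    1.5] [12.9 78.8] 6.7
side z>.128 406 [245. 290.] [0.5736 0.2575 0.1332] rect [576.6 253.1] [35.7 57.4] 6.2
side z>.128 234 [279. 209.] [0.633  0.0191 0.1449] rect [629.9  20.7] [90.1 30.3] 5.7
side z>.128 104 [320. 242.] [0.5112 0.0856 0.1339] rect [512.3  82.1] [19.6 25.2] 8.1
side tall 75 [282. 205.] [0.6186 0.0155 0.1507] rect [623.4  15.9] [67.7 15.2] 10.1
side tall 71 [300. 163.] [ 0.659  -0.1568  0.163 ] rect [ 660.7 -160.7] [16.4 26.2] 31.9
```

Stand yaw is about 9.9° and the stem is at about (0.596, 0.097). The real pad centre is about (0.697, 0.028), and the grip is at about (0.463, 0.074). I'll push the grip with shut fingers from the gauge side, turning the tool with the lever, so I move beside the grip first.

```bash
python3 -m jog '[[[0,0,-2],[-15,-18,0],1],[[0,0,-4],[-40,-45,0],1],[[0,0,-7],[-65,-75,0],1],[[0,0,-9],[-85,-98,0],1],[[0,0,-9.9],[-93,-106.5,0],1]]' && python3 -m jog '[[[0,0,0],[0,0,20],1],[[0,0,0],[0,0,50],1],[[0,0,0],[0,0,80],1],[[0,0,0],[0,0,102],1],[[0,0,0],[0,0,106],1]]' && python3 -m jog '[[[0,0,0],[0,0,0],1],[[0,0,0],[0,0,0],1],[[0,0,0],[0,0,0],1]]'
python3 - <<'E'
from bench import eyes
import cv2
p,d=eyes.snapshot("scene"); cv2.imwrite("pics/s1.png",cv2.resize(p[130:370,180:500,::-1],(800,600)))
E
```

```text
time: 0.6
tool_pos: [0.4553, 0.1081, 0.2053]
ee_rot: [-3.141, 0.0, 0.176]
wrist_force: [0.8, -0.1, 0.0]
width: 0.0572
time: 1.1
tool_pos: [0.4549, 0.1057, 0.0959]
ee_rot: [3.142, 0.007, 0.172]
wrist_force: [-0.3, -0.5, -0.4]
width: 0.0175
time: 1.4
tool_pos: [0.4583, 0.1065, 0.1012]
ee_rot: [3.141, -0.003, 0.173]
wrist_force: [-0.4, 0.4, -0.0]
width: 0.0007
```

View pics/s1.png

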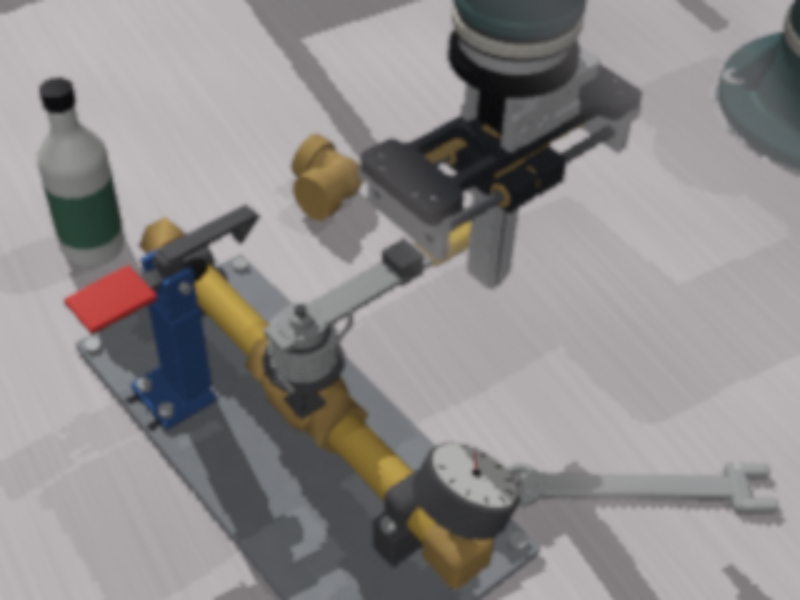

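The shut fingers, at about (490,250), stand behind the grip. I'll make contact, then swing in 15° calls.

```bash
python3 -m jog '[[[0,0,0],[0,4,0],1],[[0,0,0],[0,8,0],1],[[0,0,0],[0,11,0],1],[[0,0,0],[0,12,0],1],[[0,0,0],[0,12,0],1]]' && python3 -m jog '[[[0,0,-3],[-0.9,7.1,0],1],[[0,0,-6],[-1.4,14.2,0],1],[[0,0,-9],[-1.6,21.4,0],1],[[0,0,-12],[-1.4,28.5,0],1],[[0,0,-15],[-0.8,35.7,0],1]]' && python3 -m jog '[[[0,0,-3],[-0.9,7.1,0],1],[[0,0,-6],[-1.4,14.2,0],1],[[0,0,-9],[-1.6,21.4,0],1],[[0,0,-12],[-1.4,28.5,0],1],[[0,0,-15],[-0.8,35.7,0],1]]'
```

```text
time: 1.95
tool_pos: [0.4591, 0.0952, 0.0998]
ee_rot: [-3.14, -0.0, 0.173]
wrist_force: [-1.3, 3.7, 2.1]
width: 0.0005
time: 2.45
tool_pos: [0.4632, 0.0615, 0.0997]
ee_rot: [-3.136, 0.0, 0.438]
wrist_force: [-3.6, 7.7, 3.8]
width: 0.0003
time: 2.95
tool_pos: [0.4764, 0.0284, 0.0997]
ee_rot: [-3.135, 0.002, 0.699]
wrist_force: [-6.6, 5.8, 5.0]
width: 0.0002
```

```bash
python3 -m jog '[[[0,0,-3],[-0.9,7.1,0],1],[[0,0,-6],[-1.4,14.2,0],1],[[0,0,-9],[-1.6,21.4,0],1],[[0,0,-12],[-1.4,28.5,0],1],[[0,0,-15],[-0.8,35.7,0],1]]' && python3 -m jog '[[[0,0,-3],[-0.9,7.1,0],1],[[0,0,-6],[-1.4,14.2,0],1],[[0,0,-9],[-1.6,21.4,0],1],[[0,0,-12],[-1.4,28.5,0],1],[[0,0,-15],[-0.8,35.7,0],1]]' && python3 -m jog '[[[0,0,-3],[-0.9,7.1,0],1],[[0,0,-6],[-1.4,14.2,0],1],[[0,0,-9],[-1.6,21.4,0],1],[[0,0,-9],[-1.6,21.4,0],1],[[0,0,-9],[-1.6,21.4,0],1]]'
cat > f.py <<'E'
from bench import robot
import numpy as np
o=robot.get_obs();p=o["tool_pos"];F=o["wrist_force"];yaw=o["ee_rot"][2]
s=np.array([.596,.0972]);t0=.173
e=np.array([np.cos(yaw),np.sin(yaw)]);n=np.array([e[1],-e[0]]) # inward, push dir
r=s-p[:2]
print("t",o["time"],"tool lever-angle(yaw) %.3f r %.1f off %.1f  Fpush %.1f Fradial %.1f Fz %.1f  estAngle %.3f"%(yaw-t0,r@e*1e3,r@n*1e3,-F[:2]@n,F[:2]@e,F[2],
 np.arctan2(-r[1],-r[0])+np.pi-t0+np.arcsin(.021/np.hypot(*r)) if 0 else (np.arctan2(-r[1],-r[0])-t0-np.pi)%(2*np.pi)+np.arcsin(.021/np.hypot(*r))))
E
python3 f.py
```

```text
time: 3.45
tool_pos: [0.4978, -0.0002, 0.0996]
ee_rot: [-3.134, 0.003, 0.961]
wrist_force: [-9.1, 4.5, 7.1]
width: 0.0006
time: 3.95
tool_pos: [0.5259, -0.0223, 0.0996]
ee_rot: [-3.133, 0.003, 1.222]
wrist_force: [-12.0, 2.6, 7.4]
width: 0.0006
time: 4.45
tool_pos: [0.5456, -0.0319, 0.0995]
ee_rot: [-3.133, 0.003, 1.377]
wrist_force: [-10.6, 0.4, 7.4]
width: 0.0001
t 4.45 tool lever-angle(yaw) 1.204 r 136.4 off 24.6  Fpush 10.4 Fradial -1.6 Fz 7.4  estAngle 1.178
```

```bash
for i in 1; do :; done; python3 -m jog '[[[0,0,-1],[-0.3,2.4,0],1],[[0,0,-2],[-0.6,4.7,0],1],[[0,0,-3],[-0.9,7.1,0],1],[[0,0,-4],[-1.1,9.5,0],1],[[0,0,-4],[-1.1,9.5,0],1]]' >/dev/null; python3 f.py;  python3 -m jog '[[[0,0,-1],[-0.3,2.4,0],1],[[0,0,-2],[-0.6,4.7,0],1],[[0,0,-3],[-0.9,7.1,0],1],[[0,0,-3],[-0.9,7.1,0],1]]' >/dev/null; python3 f.py
python3 - <<'E'
from bench import eyes
import cv2,numpy as np
a,d=eyes.snapshot("scene"); b,_=eyes.snapshot("side")
cv2.imwrite("pics/s2.png",np.hstack([cv2.resize(a[150:330,180:370,::-1],(400,380)),cv2.resize(b[150:330,200:390,::-1],(400,380))]))
E
```

```text
t 4.95 tool lever-angle(yaw) 1.274 r 136.4 off 25.3  Fpush 10.9 Fradial -0.9 Fz 7.8  estAngle 1.242
t 5.35 tool lever-angle(yaw) 1.326 r 136.4 off 25.8  Fpush 12.4 Fradial -1.6 Fz 8.1  estAngle 1.291
```

View pics/s2.png

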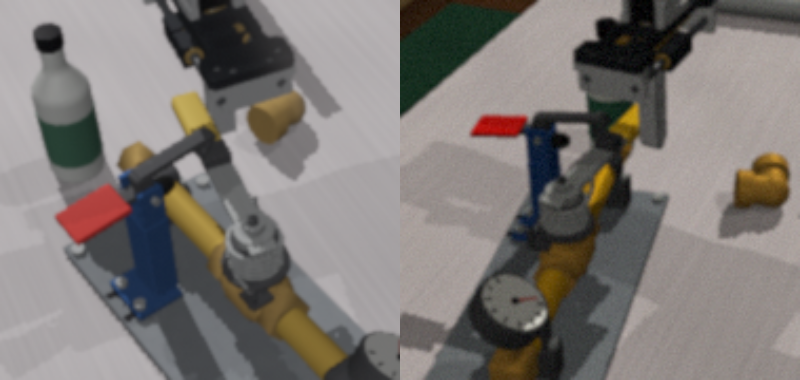

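The block at about (215,150) in the left half is just reaching the sear's nose. I'll take 1.5° steps from here, checking force after each.

```bash
python3 -m jog '[[[0,0,-0.8],[-0.3,1.8,0],1],[[0,0,-1.5],[-0.5,3.5,0],1],[[0,0,-1.5],[-0.5,3.5,0],1]]' >/dev/null; python3 f.py;  python3 -m jog '[[[0,0,-0.8],[-0.3,1.8,0],1],[[0,0,-1.5],[-0.5,3.5,0],1],[[0,0,-1.5],[-0.5,3.5,0],1]]' >/dev/null; python3 f.py;python3 -m jog '[[[0,0,-0.8],[-0.3,1.8,0],1],[[0,0,-1.5],[-0.5,3.5,0],1],[[0,0,-1.5],[-0.5,3.5,0],1]]' >/dev/null; python3 f.py
```

```text
t 5.75 tool lever-angle(yaw) 1.352 r 136.3 off 25.6  Fpush 11.8 Fradial -1.9 Fz 8.1  estAngle 1.319
t 6.05 tool lever-angle(yaw) 1.378 r 136.4 off 25.4  Fpush 12.0 Fradial -1.3 Fz 7.1  estAngle 1.346
t 6.35 tool lever-angle(yaw) 1.404 r 136.4 off 25.4  Fpush 11.6 Fradial -2.2 Fz 8.0  estAngle 1.372
```

```bash
python3 -m jog '[[[0,0,-0.8],[-0.3,1.8,0],1],[[0,0,-1.5],[-0.5,3.5,0],1],[[0,0,-1.5],[-0.5,3.5,0],1]]' >/dev/null; python3 f.py;  python3 -m jog '[[[0,0,-0.8],[-0.3,1.8,0],1],[[0,0,-1.5],[-0.5,3.5,0],1],[[0,0,-1.5],[-0.5,3.5,0],1]]' >/dev/null; python3 f.py
python3 - <<'E'
from bench import eyes
import cv2,numpy as np
a,d=eyes.snapshot("scene"); b,_=eyes.snapshot("side")
cv2.imwrite("pics/s3.png",np.hstack([cv2.resize(a[170:270,200:300,::-1],(400,400),interpolation=cv2.INTER_CUBIC),cv2.resize(b[170:270,230:330,::-1],(400,400),interpolation=cv2.INTER_CUBIC)]))
E
```

```text
t 6.65 tool lever-angle(yaw) 1.430 r 136.4 off 25.5  Fpush 11.7 Fradial -0.7 Fz 6.9  estAngle 1.397
t 6.95 tool lever-angle(yaw) 1.456 r 136.4 off 25.6  Fpush 10.6 Fradial -2.5 Fz 9.0  estAngle 1.423
```

View pics/s3.png

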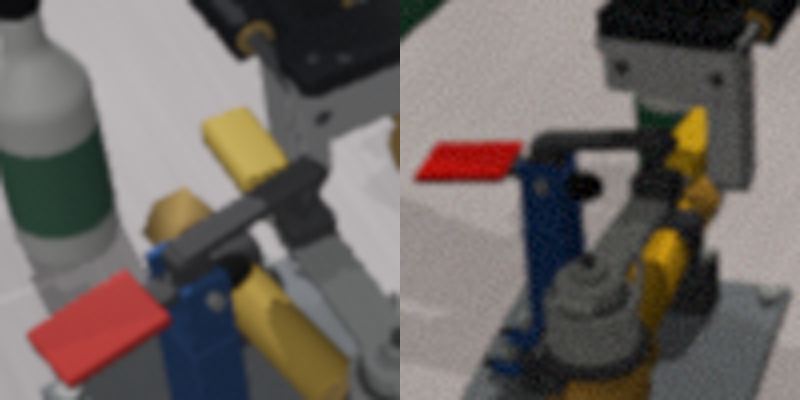

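The block is entering under the nose and has not been caught yet. Continuing.

```bash
for k in 1; do python3 -m jog '[[[0,0,-0.7],[-0.2,1.6,0],1],[[0,0,-1.3],[-0.4,3,0],1],[[0,0,-1.3],[-0.4,3,0],1]]' >/dev/null; python3 f.py; done
python3 -m jog '[[[0,0,-0.7],[-0.2,1.6,0],1],[[0,0,-1.3],[-0.4,3,0],1],[[0,0,-1.3],[-0.4,3,0],1]]' >/dev/null; python3 f.py
```

```text
t 7.35 tool lever-angle(yaw) 1.479 r 136.4 off 25.8  Fpush 11.1 Fradial -1.2 Fz 7.0  estAngle 1.444
t 7.65 tool lever-angle(yaw) 1.502 r 136.4 off 25.9  Fpush 11.8 Fradial -1.2 Fz 7.3  estAngle 1.466
```

```bash
python3 -m jog '[[[0,0,-0.7],[-0.2,1.6,0],1],[[0,0,-1.3],[-0.4,3,0],1],[[0,0,-1.3],[-0.4,3,0],1]]' >/dev/null; python3 f.py
```

```text
t 7.95 tool lever-angle(yaw) 1.524 r 136.3 off 26.0  Fpush 13.1 Fradial -1.2 Fz 7.2  estAngle 1.488
```

```bash
python3 -m jog '[[[0,0,-0.5],[-0.2,1.2,0],1],[[0,0,-1],[-0.35,2.4,0],1],[[0,0,-1],[-0.35,2.4,0],1]]' >/dev/null; python3 f.py; python3 -m jog '[[[0,0,-0.5],[-0.2,1.2,0],1],[[0,0,-1],[-0.35,2.4,0],1],[[0,0,-1],[-0.35,2.4,0],1]]' >/dev/null; python3 f.py
```

```text
t 8.25 tool lever-angle(yaw) 1.542 r 136.3 off 26.0  Fpush 12.1 Fradial -0.7 Fz 8.3  estAngle 1.505
t 8.55 tool lever-angle(yaw) 1.559 r 136.3 off 26.0  Fpush 12.8 Fradial -1.1 Fz 7.1  estAngle 1.523
```

```bash
python3 -m jog '[[[0,0,-0.5],[-0.2,1.2,0],1],[[0,0,-1],[-0.35,2.4,0],1],[[0,0,-1],[-0.35,2.4,0],1]]' >/dev/null; python3 f.py
python3 - <<'E'
from bench import eyes
import cv2,numpy as np
a,d=eyes.snapshot("scene"); b,_=eyes.snapshot("side")
cv2.imwrite("pics/s4.png",np.hstack([cv2.resize(a[170:270,200:300,::-1],(400,400),interpolation=cv2.INTER_CUBIC),cv2.resize(b[170:270,230:330,::-1],(400,400),interpolation=cv2.INTER_CUBIC)]))
E
```

```text
t 8.85 tool lever-angle(yaw) 1.576 r 136.3 off 26.0  Fpush 12.2 Fradial -0.4 Fz 7.3  estAngle 1.540
```

View pics/s4.png

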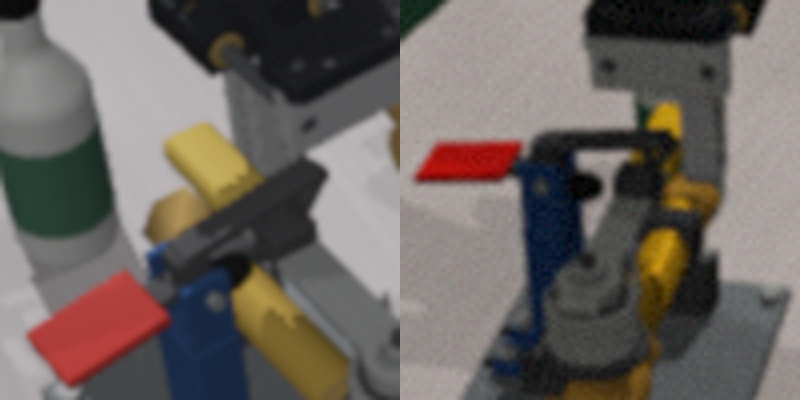

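```bash
python3 -m jog '[[[0,0,-0.7],[-0.25,1.6,0],1],[[0,0,-0.7],[-0.25,1.6,0],1]]' >/dev/null; python3 f.py; python3 -m jog '[[[0,0,-0.7],[-0.25,1.6,0],1],[[0,0,-0.7],[-0.25,1.6,0],1]]' >/dev/null; python3 f.py
```

```text
t 9.15 tool lever-angle(yaw) 1.589 r 136.4 off 26.1  Fpush 13.1 Fradial -1.4 Fz 7.9  estAngle 1.552
t 9.35 tool lever-angle(yaw) 1.601 r 136.3 off 26.1  Fpush 11.7 Fradial -1.2 Fz 7.2  estAngle 1.563
```

```bash
python3 -m jog '[[[0,0,-0.7],[-0.25,1.6,0],1],[[0,0,-0.7],[-0.25,1.6,0],1]]' >/dev/null; python3 f.py; python3 -m jog '[[[0,0,-0.7],[-0.25,1.6,0],1],[[0,0,-0.7],[-0.25,1.6,0],1]]' >/dev/null; python3 f.py
```

```text
t 9.55 tool lever-angle(yaw) 1.613 r 136.3 off 26.2  Fpush 13.1 Fradial -0.7 Fz 6.9  estAngle 1.575
t 9.75 tool lever-angle(yaw) 1.625 r 136.3 off 26.2  Fpush 12.2 Fradial -0.4 Fz 7.6  estAngle 1.587
```

```bash
cat > m.py <<'E'
from bench import eyes
from h import *
import sys
a,d=eyes.snapshot("scene"); Q=cloud(d,eyes.camera_params("scene"))
def rep(a,Q,t):
    c,s=np.cos(.172),np.sin(.172); D=Q-[.596,.0972,0]; X=D[...,0]*c+D[...,1]*s; Y=-D[...,0]*s+D[...,1]*c; Z=Q[...,2]
    H=cv2.cvtColor(a,cv2.COLOR_RGB2HSV); red=((H[...,0]<6)|(H[...,0]>174))&(H[...,1]>150)&(Z>.1)&(Z<.16)
    A=np.c_[X[red],np.ones(red.sum())]; k=np.linalg.lstsq(A,Z[red],rcond=None)[0]
    b=(abs(Y+.085)<.02)&(X>-.06)&(X<.06)&(Z>.137)&(Z<.165); B=np.c_[X[b],np.ones(b.sum())]; kb=np.linalg.lstsq(B,Z[b],rcond=None)[0]
    print(t,"pad x %.4f y %.4f z %.4f slope %.3f | bar x %.4f..%.4f slope %.3f z@0 %.4f"%(np.median(X[red]),np.median(Y[red]),np.median(Z[red]),k[0],*np.percentile(X[b],[1,99]),*kb))
    l=(Z>.112)&(Z<.126)&(np.hypot(X,Y)>.035)&(np.hypot(X,Y)<.175)&(Y<.03)&(X<.03)&(H[...,1]<70)&(Y>-.075)
    g=(Z>.112)&(Z<.135)&(H[...,0]>18)&(H[...,0]<32)&(H[...,1]>120)&(np.hypot(X,Y)<.18)
    for n,m in(("bar",l),("sleeve",g)):
        if m.sum()>10: print("  ",n,m.sum(),np.median(X[m]).round(4),np.median(Y[m]).round(4),"ang %.3f"%np.arctan2(-np.median(Y[m]),-np.median(X[m])))
    return X,Y,Z
if __name__=="__main__":
    p=cv2.imread("pics/scene0.png")[:,:,::-1]; rep(p,cloud(np.load("pics/scene0.npy"),np.load("pics/scene_cam.npz")),"start")
    rep(a,Q,"now")
E
python3 m.py
```

```text
start pad x 0.0892 y -0.0844 z 0.1366 slope 0.024 | bar x -0.0227..0.0570 slope -0.057 z@0 0.1470
   bar 391 -0.0628 0.0038 ang -0.060
   sleeve 221 -0.1468 0.0035 ang -0.024
now pad x 0.0898 y -0.0839 z 0.1308 slope -0.109 | bar x -0.0208..0.0563 slope -0.147 z@0 0.1517
   bar 251 0.0039 -0.0545 ang 1.642
   sleeve 310 0.0085 -0.1375 ang 1.633
```

The sear is lifting: the pad has dipped about 6 mm. The catch is close, so I'll continue in small steps.

```bash
python3 -m jog '[[[0,0,-0.7],[-0.25,1.6,0],1],[[0,0,-0.7],[-0.25,1.6,0],1]]' >/dev/null; python3 f.py; python3 -m jog '[[[0,0,-0.7],[-0.25,1.6,0],1],[[0,0,-0.7],[-0.25,1.6,0],1]]' >/dev/null; python3 f.py; python3 m.py | grep now
```

```text
t 10.0 tool lever-angle(yaw) 1.637 r 136.3 off 26.0  Fpush 11.4 Fradial -0.6 Fz 6.7  estAngle 1.601
t 10.2 tool lever-angle(yaw) 1.650 r 136.3 off 26.1  Fpush 11.6 Fradial -0.4 Fz 7.7  estAngle 1.612
now pad x 0.0894 y -0.0840 z 0.1366 slope 0.022 | bar x -0.0221..0.0569 slope -0.061 z@0 0.1470
```

```bash
python3 -m jog '[[[0,0,-0.7],[-0.25,1.6,0],1],[[0,0,-0.7],[-0.25,1.6,0],1]]' >/dev/null; python3 f.py; python3 m.py|grep now
```

```text
t 10.45 tool lever-angle(yaw) 1.662 r 136.3 off 26.2  Fpush 12.1 Fradial -0.2 Fz 6.9  estAngle 1.624
now pad x 0.0897 y -0.0839 z 0.1367 slope 0.023 | bar x -0.0208..0.0562 slope -0.062 z@0 0.1469
```

The sear has dropped back behind the block, so it is caught at an estimated 1.60. I'll ease gently to the stop in 0.4° steps.

```bash
python3 -m jog '[[[0,0,-0.4],[-0.15,0.9,0],1],[[0,0,-0.4],[-0.15,0.9,0],1]]' >/dev/null; python3 f.py; python3 -m jog '[[[0,0,0],[0,0,0],1]]' >/dev/null; python3 f.py
```

```text
t 10.7 tool lever-angle(yaw) 1.669 r 136.3 off 26.3  Fpush 12.0 Fradial -1.0 Fz 6.9  estAngle 1.630
t 10.8 tool lever-angle(yaw) 1.668 r 136.3 off 26.3  Fpush 11.4 Fradial 0.5 Fz 7.0  estAngle 1.630
```

```bash
python3 -m jog '[[[0,0,-0.4],[-0.15,0.9,0],1],[[0,0,-0.4],[-0.15,0.9,0],1]]' >/dev/null; python3 f.py; python3 -m jog '[[[0,0,0],[0,0,0],1]]' >/dev/null; python3 f.py
```

```text
t 11.0 tool lever-angle(yaw) 1.676 r 136.3 off 26.6  Fpush 12.0 Fradial -0.7 Fz 7.3  estAngle 1.635
t 11.1 tool lever-angle(yaw) 1.675 r 136.2 off 26.6  Fpush 12.8 Fradial -0.4 Fz 7.8  estAngle 1.635
```

```bash
python3 -m jog '[[[0,0,-0.3],[-0.1,0.7,0],1],[[0,0,-0.3],[-0.1,0.7,0],1]]' >/dev/null; python3 f.py; python3 -m jog '[[[0,0,0],[0,0,0],1]]' >/dev/null; python3 f.py
```

```text
t 11.3 tool lever-angle(yaw) 1.681 r 136.2 off 27.1  Fpush 14.0 Fradial -0.1 Fz 8.8  estAngle 1.636
t 11.4 tool lever-angle(yaw) 1.681 r 136.2 off 27.1  Fpush 13.8 Fradial -0.7 Fz 8.1  estAngle 1.636
```

The advance has stalled and the force is rising slightly, so it is on the stop. Backing off slowly.

```bash
python3 -m jog '[[[0,0,0],[0,-1.5,0],1],[[0,0,0],[0,-3,0],1],[[0,0,0],[0,-4.5,0],1],[[0,0,0],[0,-6,0],1],[[0,0,0],[0,-7.5,0],1]]' >/dev/null; python3 f.py;python3 -m jog '[[[0,0,0],[0,-2,0],1],[[0,0,0],[0,-4,0],1],[[0,0,0],[0,-7,0],1],[[0,0,0],[0,-12,0],1],[[0,0,0],[0,-12,0],1]]' >/dev/null; python3 f.py; python3 m.py
```

```text
t 11.9 tool lever-angle(yaw) 1.681 r 135.4 off 32.8  Fpush 7.1 Fradial 0.7 Fz 4.7  estAngle 1.595
t 12.4 tool lever-angle(yaw) 1.682 r 134.8 off 41.6  Fpush 0.4 Fradial -0.6 Fz -0.3  estAngle 1.532
start pad x 0.0892 y -0.0844 z 0.1366 slope 0.024 | bar x -0.0227..0.0570 slope -0.057 z@0 0.1470
   bar 391 -0.0628 0.0038 ang -0.060
   sleeve 221 -0.1468 0.0035 ang -0.024
now pad x 0.0893 y -0.0840 z 0.1366 slope 0.019 | bar x -0.0218..0.0569 slope -0.065 z@0 0.1470
   bar 253 0.0041 -0.0535 ang 1.648
   sleeve 330 0.0094 -0.1352 ang 1.640
```

Cocked and free: the arm reads about 0 N, and the lever has eased back slightly and rests on the sear. I'll retreat, rise, and then work out the shift to the pad.

```bash
python3 -m jog '[[[0,0,0],[0,-10,0],1],[[0,0,0],[0,-25,0],1],[[0,0,0],[0,-30,-30],1],[[0,0,0],[0,-30,-70],1],[[0,0,0],[0,-30,-100],1]]'; python3 -m jog '[[[0,0,0],[0,0,0],1],[[0,0,0],[0,0,0],1]]'
python3 - <<'E'
from bench import robot
import numpy as np
from scipy.spatial.transform import Rotation as R
o=robot.get_obs(); T=R.from_euler("xyz",o["ee_rot"])
print("shift",T.inv().apply(np.array([.6985,.0293,.175])-o["tool_pos"])*1e3)
E
python3 m.py
python3 - <<'E'
from bench import eyes
import cv2,numpy as np
a,d=eyes.snapshot("scene"); b,_=eyes.snapshot("side")
cv2.imwrite("pics/s5.png",np.hstack([cv2.resize(a[150:330,180:370,::-1],(400,380)),cv2.resize(b[150:330,200:390,::-1],(400,380))]))
E
```

```text
time: 12.95
tool_pos: [0.565, -0.0524, 0.2017]
ee_rot: [3.14, 0.001, 1.855]
wrist_force: [0.9, -0.4, -0.0]
width: 0.0003
time: 13.15
tool_pos: [0.5654, -0.0523, 0.2]
ee_rot: [3.14, 0.001, 1.855]
wrist_force: [0.2, -0.7, -0.0]
width: 0.0004
shift [ 41.01448885 150.57439138  25.19835545]
start pad x 0.0892 y -0.0844 z 0.1366 slope 0.024 | bar x -0.0227..0.0570 slope -0.057 z@0 0.1470
   bar 391 -0.0628 0.0038 ang -0.060
   sleeve 221 -0.1468 0.0035 ang -0.024
now pad x 0.0895 y -0.0843 z 0.1365 slope 0.016 | bar x -0.0219..0.0569 slope -0.066 z@0 0.1472
   bar 249 0.0041 -0.0536 ang 1.648
   sleeve 328 0.0097 -0.1356 ang 1.642
```

View pics/s5.png

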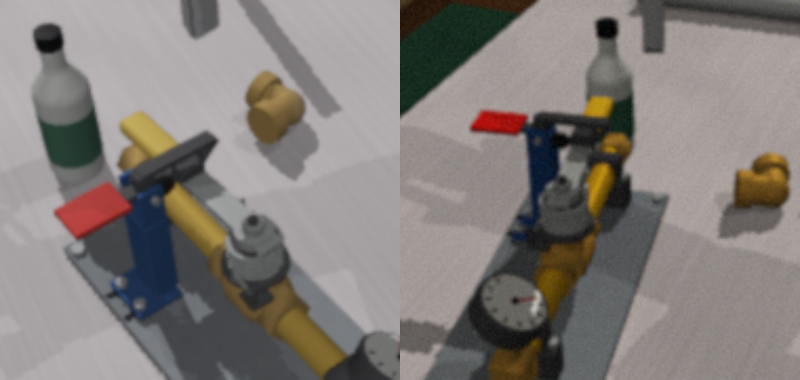

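The lever stays cocked by itself under the sear, and the hand is clear of it. Moving over the pad at z 0.175, then down to about 0.145.

```bash
python3 -m jog '[[[0,0,0],[8,30,0],1],[[0,0,0],[18,65,0],1],[[0,0,0],[28,102,0],1],[[0,0,0],[36,135,0],1],[[0,0,0],[41,150.5,0],1]]'; python3 -m jog '[[[0,0,0],[0,0,15],1],[[0,0,0],[0,0,30],1],[[0,0,0],[0,0,45],1],[[0,0,0],[0,0,54],1],[[0,0,0],[0,0,54],1]]';python3 -m jog '[[[0,0,0],[0,0,0],1],[[0,0,0],[0,0,0],1]]'
python3 - <<'E'
from bench import eyes
import cv2,numpy as np
a,d=eyes.snapshot("scene"); b,_=eyes.snapshot("side")
cv2.imwrite("pics/s6.png",np.hstack([cv2.resize(a[150:330,180:370,::-1],(400,380)),cv2.resize(b[150:330,200:390,::-1],(400,380))]))
E
```

```text
time: 13.8
tool_pos: [0.6993, 0.0311, 0.1958]
ee_rot: [-3.137, -0.002, 1.857]
wrist_force: [-0.1, -0.6, -0.6]
width: 0.0005
time: 14.3
tool_pos: [0.6965, 0.0288, 0.1426]
ee_rot: [-3.137, -0.002, 1.854]
wrist_force: [-0.1, 1.2, 0.1]
width: 0.0008
time: 14.5
tool_pos: [0.6988, 0.0292, 0.1469]
ee_rot: [3.139, 0.001, 1.855]
wrist_force: [0.1, -0.4, -0.4]
width: 0.0005
```

View pics/s6.png

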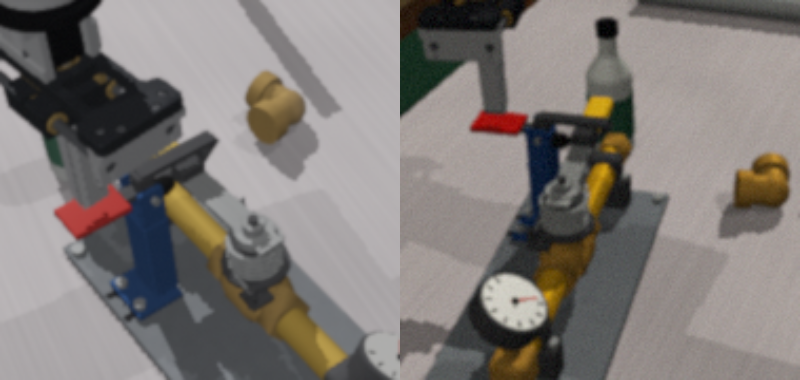

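The fingers are over the pad, with the lever's way clear. Pressing in small steps.

```bash
python3 -m jog '[[[0,0,0],[0,0,3],1],[[0,0,0],[0,0,6],1],[[0,0,0],[0,0,9],1],[[0,0,0],[0,0,11],1],[[0,0,0],[0,0,12],1]]' | egrep 'pos|force'; python3 -m jog '[[[0,0,0],[0,0,0.7],1],[[0,0,0],[0,0,1.4],1],[[0,0,0],[0,0,2],1],[[0,0,0],[0,0,2],1]]'| egrep 'pos|force'; python3 m.py | tail -2
```

```text
tool_pos: [0.6986, 0.0295, 0.1369]
wrist_force: [-4.0, 0.1, 11.0]
tool_pos: [0.6987, 0.0295, 0.1366]
wrist_force: [-5.1, -0.1, 12.7]
   bar 258 0.0039 -0.0538 ang 1.643
   sleeve 28 0.0276 -0.0772 ang 1.914
```

```bash
python3 -m jog '[[[0,0,0],[0,0,0.5],1],[[0,0,0],[0,0,1],1],[[0,0,0],[0,0,1],1]]'| egrep 'pos|force'; python3 m.py | tail -2
```

```text
tool_pos: [0.6988, 0.0295, 0.1359]
wrist_force: [-4.5, -0.6, 13.5]
   bar 254 0.0041 -0.0539 ang 1.647
   sleeve 30 0.0267 -0.0779 ang 1.901
```

```bash
python3 -m jog '[[[0,0,0],[0,0,0.5],1],[[0,0,0],[0,0,1],1],[[0,0,0],[0,0,1],1]]'| egrep 'pos|force'; python3 m.py | tail -3;  python3 -m jog '[[[0,0,0],[0,0,0.5],1],[[0,0,0],[0,0,1],1],[[0,0,0],[0,0,1],1]]'| egrep 'pos|force'; python3 m.py | tail -3
```

```text
tool_pos: [0.6989, 0.0295, 0.135]
wrist_force: [-3.9, 0.0, 14.0]
now pad x 0.0993 y -0.0769 z 0.1340 slope -0.022 | bar x -0.0233..0.0564 slope -0.124 z@0 0.1476
   bar 261 0.0038 -0.054 ang 1.641
   sleeve 29 0.0271 -0.0782 ang 1.905
tool_pos: [0.6991, 0.0296, 0.134]
wrist_force: [-4.0, 0.1, 13.1]
now pad x 0.0995 y -0.0768 z 0.1327 slope -0.040 | bar x -0.0227..0.0567 slope -0.141 z@0 0.1481
   bar 256 0.0041 -0.0547 ang 1.645
   sleeve 29 0.0273 -0.0784 ang 1.906
```

The pad is moving, about 4 mm down, at a steady 13 N or so. Continuing.

```bash
python3 -m jog '[[[0,0,0],[0,0,0.5],1],[[0,0,0],[0,0,1],1],[[0,0,0],[0,0,1],1]]'| egrep 'pos|force'; python3 m.py | tail -3 | cut -c1-60;  python3 -m jog '[[[0,0,0],[0,0,0.5],1],[[0,0,0],[0,0,1],1],[[0,0,0],[0,0,1],1]]'| egrep 'pos|force'; python3 m.py | tail -3|cut -c1-60
```

```text
tool_pos: [0.6993, 0.0295, 0.1333]
wrist_force: [-3.7, -0.9, 13.1]
now pad x 0.0993 y -0.0770 z 0.1317 slope -0.047 | bar x -0.
   bar 253 0.0038 -0.0538 ang 1.641
   sleeve 30 0.0268 -0.0791 ang 1.898
tool_pos: [0.6994, 0.0296, 0.1325]
wrist_force: [-3.6, 1.3, 13.8]
now pad x 0.0997 y -0.0769 z 0.1306 slope -0.074 | bar x -0.
   bar 253 0.0036 -0.0541 ang 1.637
   sleeve 25 0.0283 0.1517 ang -1.755
```

```bash
python3 -m jog '[[[0,0,0],[0,0,0.5],1],[[0,0,0],[0,0,1],1],[[0,0,0],[0,0,1],1]]'| egrep 'pos|force'; python3 m.py | tail -2 | cut -c1-60
```

```text
tool_pos: [0.6995, 0.0295, 0.1261]
wrist_force: [2.8, -0.2, 3.7]
   bar 396 -0.064 0.0037 ang -0.057
   sleeve 213 -0.1476 0.0032 ang -0.022
```

```bash
python3 -m jog '[[[0,0,0],[0,0,0.5],1],[[0,0,0],[0,0,1],1],[[0,0,0],[0,0,1],1]]'| egrep 'pos|force'; python3 m.py | tail -2 | cut -c1-60
```

```text
tool_pos: [0.6995, 0.0295, 0.1256]
wrist_force: [4.0, 0.7, 6.5]
   bar 397 -0.064 0.0041 ang -0.064
   sleeve 209 -0.1478 0.0034 ang -0.023
```

Tripped: the lever is back at 0. Lifting the hand away.

```bash
python3 -m jog '[[[0,0,0],[0,0,-6],1],[[0,0,0],[0,0,-14],1],[[0,0,0],[0,0,-30],1],[[0,0,0],[0,0,-55],1],[[0,0,0],[0,0,-80],1]]'; python3 -m jog '[[[0,0,0],[0,-40,0],1],[[0,0,0],[0,-80,0],1],[[0,0,0],[0,-80,0],1],[[0,0,0],[0,-80,0],1]]'; python3 m.py
python3 - <<'E'
from bench import eyes
import cv2
a,d=eyes.snapshot("scene"); cv2.imwrite("pics/s7.png",a[:,:,::-1])
E
```

```text
time: 18.5
tool_pos: [0.6966, 0.0294, 0.204]
ee_rot: [-3.136, -0.002, 1.855]
wrist_force: [0.3, 1.1, 0.2]
width: 0.0006
time: 18.9
tool_pos: [0.6203, 0.0069, 0.2045]
ee_rot: [-3.14, -0.001, 1.855]
wrist_force: [-0.2, -0.8, -0.2]
width: 0.0008
start pad x 0.0892 y -0.0844 z 0.1366 slope 0.024 | bar x -0.0227..0.0570 slope -0.057 z@0 0.1470
   bar 391 -0.0628 0.0038 ang -0.060
   sleeve 221 -0.1468 0.0035 ang -0.024
now pad x 0.0895 y -0.0840 z 0.1368 slope 0.022 | bar x -0.0226..0.0568 slope -0.063 z@0 0.1470
   bar 389 -0.0636 0.004 ang -0.063
   sleeve 217 -0.1466 0.0034 ang -0.023
```

View pics/s7.png

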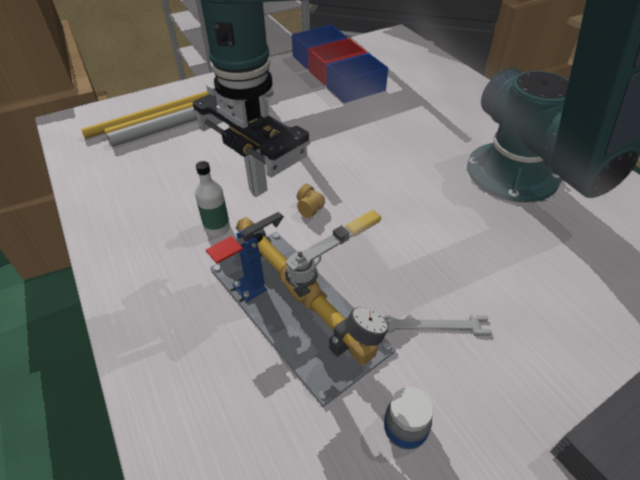

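The lever is shut with the grip at (365,222) and the pad is back up. The spray, elbow, wrench and tin are where they were, and the hand is clear at z 0.204.

```bash
python3 -c "
from bench import close_job
print(close_job())"
```

```text
the job is handed in; nothing more can be done
None
```

The valve passed its function test: the lever cocked, held by itself, then snapped shut when tripped. I handed the job in at about 19 s of robot time; `close_job` gives no verdict.

- **Cocking:** I swung the lever round with shut fingers. The sear lifted and dropped behind the catch block at about 1.60 rad. I eased on to the rubber stop with a push of about 14 N at most and backed off slowly. With the hand clear, camera readings showed the lever still cocked.
- **Tripping:** I pressed the pad in 1 mm steps at about 13–14 N. It released the lever after roughly 6–7 mm of pad travel, and the lever flew back to 0. One more 1 mm step followed before I saw the release, with the force then at 6.5 N.
- **Last checks:** The lever angle, pad height and sear all matched their starting readings. The wrist force was about zero, with the hand clear above the stand at z 0.204 m. By eye, the wrench, tin, spray bottle and elbow had not moved.
- **Disagreements:** While pushing the lever, the wrist sensor showed about 7 N upward that I did not explain; it vanished on release. The camera put the cocked angle about 0.04 rad higher than my tool-based estimate, which did not affect the result.

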